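# Clamp the hidden lens by feel, then hold the sprung cover in the green field

## Task

The small white lens edging unit at the right of the table has a lens waiting in its closed chamber. First push the black clamp knob on its right flank straight in until you feel its rubber cup seat firmly on the lens, without crushing the lens, and leave it clamped, because the lens hangs only on its suction block; then raise the sprung cover by its bow handle until the orange pointer stands in the green field of the scale (about 35 degrees), never in the red where the safety switch trips. Finish while still holding the cover steady there, so that the lens can be inspected, and leave the other things on the table where they are.

Things in the scene. Friction and masses are not known exactly. Their poses are not given: they have to be found in the camera images.
- edging_unit: white machine with a navy base, fixed to the table, 152 mm deep, 120 mm wide, 121 mm high to the cover's roof. Origin: middle of its underside; x from its front to its back, y to its left, z up. It is somewhat turned on the table. The lens stands hidden under the cover, face on to the clamp spindle, at a depth that differs each time
- clamp_spindle: steel spindle with a black ribbed knob (34 mm across, 21 mm long) on the unit's right flank. Origin: centre of the knob's outer face, 71 mm above the table, 6 mm before the unit's middle; its y axis is the push direction (the unit's y). Out 144 to 156 mm from the unit's middle at the start; the lens seats it 20 to 45 mm farther in. Slides against 4 N and stays; then the cup yields 3 N per mm
- cover (a joint): angle of the white cover with a dark window, rad: 0 shut (start), grows as its front rises; range 1.2. A hinge spring shuts it: it takes about 4 N at the handle to start it and 6 N at 0.6. The scale is the curved strip at the unit's left rear: green field 0.524 to 0.698 (30 to 40 degrees), red from 0.785 (45 degrees). An orange pointer on the cover runs over it
- cover_handle (a point): middle of the bar of the bow handle on the cover: round steel bar 12 mm thick, straight for 68 mm along the unit's y, 36 mm above the cover's roof; 50 mm before the unit's middle and 157 mm above the table while shut. It turns with the cover about cover_hinge
- cover_hinge (a point): middle of the cover's hinge axis, which runs along the unit's y: 66 mm behind the unit's middle, 84 mm above the table. The handle is 116 mm before and 73 mm above it while shut (137 mm away); opening lifts it and carries it back toward the hinge side
- spray_bottle: blue trigger spray bottle with a white head, 182 mm tall, behind the edging unit; origin at the middle of its underside
- lens_packet: flat white and orange-red paper lens packet, 60 x 58 x 9 mm, lying behind the edging unit; origin at the middle of its underside
- screwdriver: small screwdriver with a yellow handle, 136 mm long, lying along the table's front edge before the edging unit; origin at the middle of its underside
- mug: white china mug, 95 mm tall, beyond the round frame warmer; origin at the middle of its underside
- tape_roll: roll of pale adhesive tape, 104 mm across, 25 mm high, at the back left; origin at the middle of its underside
- gold_spectacles: folded spectacles with a gold rim, 129 mm wide, at the left; origin on the underside
- dropper: small brown dropper bottle, 34 mm across, 102 mm tall, near the mug; origin at the middle of its underside
- white_block: white suction lens block, 25 mm across, 17 mm high, beside the dropper; origin at the middle of its underside

How it is judged (in metres and radians):
On the way, in this order (a step that is already met when the one before it is completed fails the run):
1. the clamp cup is pressed firmly on the lens (over 3 N) before the cover is raised (contact force between edging_unit and clamp_spindle above 3 N), for 0.2 s.
2. the cover is raised into the green field while the lens is clamped (value of joint cover between 0.51 and 0.71 rad and contact force between edging_unit and clamp_spindle above 1.5 N), for 0.2 s.
At the end, for the whole second after the job is handed in: The fingers hold the cover (over 1 N) still at 0.51 to 0.71 rad (the green field, 30 to 40 degrees, with a hair to spare), and the spindle still clamps the lens (over 1.5 N) (all of step 2 and velocity of joint cover between -0.05 and 0.05 rad/s and contact force between the fingers and edging_unit above 1 N); the arm keeps its last pose, push and grip.
It fails at once if the lens is crushed by the clamp (over 20 N) (contact force between edging_unit and clamp_spindle above 20 N).
It fails at once if the cover is raised into the red field (over 0.785 rad) (value of joint cover above 0.785 rad).
It fails at once if the cover is raised by over 0.12 rad (7 degrees) while the lens is not clamped (under 1 N) (value of joint cover above 0.12 rad and contact force between edging_unit and clamp_spindle below 1 N).
It fails at once if one of the other things is moved by over 30 mm (distance of any of spray_bottle, lens_packet, screwdriver, mug, tape_roll, gold_spectacles, dropper, white_block from where it was at the start of the episode above 0.03 m).
It also fails if it takes over 48 s, if anything falls off the work surface, if the arm or the gripper's body presses on something with over 40 N, if the wrist force passes 120 N, or if a joint passes its speed limit or range.

## Robot

A 6-joint arm with a two-finger parallel gripper is mounted at the origin on a cart in front of the work surface, level with it; the furniture and walls round the work are solid. World frame = base frame: x ahead of the robot, y to its left, z up, the work surface at z = 0. Lengths are in mm, angles in rad, forces in N, time in s.
With the tool pointing down it reaches from about 400 to 925 mm from the base axis. Payload 12.5 kg.
Tool frame: the origin (TCP) lies midway between the tips of the shut fingers; the grasp point (between the pads) lies 19 mm behind it (r.pinch_z is the distance from the TCP to the grasp point, in mm); z points along the fingers, y is the line along which they close (so a half turn about z gives the same grasp; the last joint's range is limited). The gripper opens to 95 mm and grips with 3 to 60 N. Pads are 20 mm wide; open, the fingers measure 119 mm over their backs; the gripper's body (75 mm by 180 mm) begins 59 mm behind the grasp point.
Start: joints at [-1.361, 0.491, 1.559, -0, 1.092, -0.106], TCP at [194.134, -594.103, 214.661] pointing down, gripper open.
Joint ranges: [-3.1, 3.1], [-0.84, 2.19], [0.05, 2.79], [-1.13, 4.28], [0.06, 2.93], [-2.69, 2.69]. Speed limits (rad/s): [2.22, 2.22, 2.79, 3.14, 3.14, 3.14].

## Interface

Orientations are given as a unit quaternion [w, x, y, z].
In Python, from cell import r gives the robot as it stands. The module is installed in compiled form; this text tells all that it offers.
- The arm moves only by the shell command python3 -m handwheel 'ROWS' [FORCE]. ROWS is JSON, a list of rows, each a list of 7 numbers: the turn, a rotation vector about the world's x, y, z in units of 6 degrees (1.0 is 6 degrees), then the shift along the world's x, y, z in units of 30 mm (1.0 is 30 mm), then the opening, from 0 (shut) to 1 (fully open). In form: [[ax, ay, az, dx, dy, dz, fingers], ...]. A call has 1 to 5 rows; each row shifts and turns the commanded pose from where the row before left it; what a row does not reach is not made up. A row lasts 1/12 s, in which the tool goes at most 41.7 mm and 7.16 degrees, less where a joint would pass 70% of its speed; a pose out of reach is approached as far as the arm can. A call is refused whole if a number of a shift passes 1 or a number of a turn 1, either way. A call with a gripper value outside its range is refused whole. The fingers move at their own pace and stop on an object; FORCE is the grip in N (left out, the last holds). Time passes only in rows, so rows that do not move let the fingers close. It gives the time, the measured TCP pose, the force, the opening and the grip force at its end, in the units of the state.
- r.read_state(): the state, without advancing time (a new reading comes with each control period).
- r.read_camera(name): name is "scene" or "top"; returns the picture (400x640x3 uint8, red, green, blue); there is no depth.
- r.camera_params(name): a dict with "K" (3x3 intrinsics, pixels), "rvec" (rotation vector, rad) and "tvec" (3), from world to camera coordinates, as OpenCV has them. Camera axes: x right, y down, z forward; pixel columns grow to the right and rows downward; lengths in mm; the calibration is good to about 2 mm. A picture is of the moment at which its call begins. camera_params takes no time and is no camera call.
- r.close_job(): hands the job in; it is judged then, once.
Trained networks look in the newest picture that a camera, given by its name, has taken for a name from the list of things; names that differ only in an ending like _2 or _b are one class to them, and where a whole thing is asked for, a point or a joint stands for the part that bears it (a point fixed in the world has none). Each returns a list of dicts, best first, with "conf" (0 to 1); they miss things now and then, are a little off and sometimes report something else, mostly with a low value. They report only what shows in the picture. A call takes as long as a camera call.
- r.recognise(camera, label): "position" ([column, row] in pixels, amid what is visible of it).
- r.spot_point(camera, label): "position" ([column, row] in pixels: a listed point, or the origin of a listed thing).
The state is a dict: "t": time; "qpos": joint angles; "joint_vel": joint speeds; "joint_efforts": joint torques, N m; "eef_pos": TCP position; "tool_rot": TCP orientation; "wrist_force": force on the tool from outside, world axes, zero at the start; "torque": the same for the moment, N m; "width": finger opening in mm; "grip_force": force on a finger pad.
Only numpy, scipy, OpenCV 4.12 (cv2) and the standard library are available. Lean on these libraries where they do the work, as an engineer would, in place of code of your own. Each camera call takes 0.05 s, during which the arm holds its last target. There are 200 camera calls.

## Working session

There is one attempt and no reset: what is moved stays moved. The work goes in short steps, Python scripts to look and compute and a shell command to move; the robot and the scene stay as the last step left them, time stands still between calls to the robot, and variables do not carry over. Pictures are saved under pics/ and viewed, at most 10 in all, crops included, and the job is handed in when it is done.

```bash
mkdir -p pics; cat > h.py <<'E'
from cell import r
import numpy as np, cv2
def cam(n):
    p=r.camera_params(n); R=cv2.Rodrigues(np.array(p["rvec"],float))[0]
    return np.array(p["K"],float),R,np.array(p["tvec"],float).ravel()
def ray(n,px):
    K,R,t=cam(n); d=R.T@np.linalg.inv(K)@np.array([px[0],px[1],1.]); return -R.T@t,d/np.linalg.norm(d)
def onz(n,px,z):
    o,d=ray(n,px); return o+d*(z-o[2])/d[2]
def proj(n,P):
    K,R,t=cam(n); q=K@(R@np.array(P,float)+t); return q[:2]/q[2]
E
python3 - <<'E'
from h import *
np.set_printoptions(precision=1,suppress=True)
for c in("scene","top"):
    im=r.read_camera(c); cv2.imwrite(f"pics/{c}0.png",im[:,:,::-1])
    print(c,cam(c)[0][0,0],-cam(c)[1].T@cam(c)[2])
    for l,z in(("edging_unit",0),("clamp_spindle",71),("cover_handle",157),("cover_hinge",84)):
        for d in r.spot_point(c,l)[:2]: print(l,d["conf"],np.array(d["position"]),onz(c,d["position"],z))
s=r.read_state(); print(s)
E
```

```text
scene 369.6064563976516 [ 26.  572.2 843.7]
edging_unit 0.64 [389.3 163.4] [ 594.4 -441.3    0. ]
edging_unit 0.6 [361.4 196.5] [ 553.3 -218.9    0. ]
clamp_spindle 0.41 [391.2 166.4] [ 531.8 -346.4   71. ]
cover_handle 0.87 [382.4 170.3] [ 483.4 -209.4  157. ]
cover_hinge 0.7 [346.3 172.7] [ 610.1 -197.7   84. ]
top 505.6967182792153 [ 375.3  -44.6 1320.7]
clamp_spindle 0.67 [439.2 196.8] [ 547.7 -349.4   71. ]
cover_handle 0.86 [383.4 215.3] [ 491.5 -198.2  157. ]
cover_handle 0.26 [381.8 267.9] [ 371.1 -193.5  157. ]
cover_hinge 0.86 [378.6 169.2] [ 613.9 -197.    84. ]
cover_hinge 0.67 [194.4 185.7] [568.  259.1  84. ]
{'t': 0.5, 'qpos': array([-1.4,  0.5,  1.6,  0. ,  1.1, -0.1]), 'joint_vel': array([ 0., -0.,  0.,  0., -0., -0.]), 'joint_efforts': array([ -0. , -61.2, -25.8,   0.1,   0. ,  -0. ]), 'eef_pos': array([ 194.1, -594.1,  214.6]), 'tool_rot': array([0. , 1. , 0.2, 0. ]), 'wrist_force': array([-0.4,  0.2,  0.8]), 'torque': array([ 0., -0.,  0.]), 'grip_force': 0.0, 'width': 95.16000642229811}
```

View pics/top0.png

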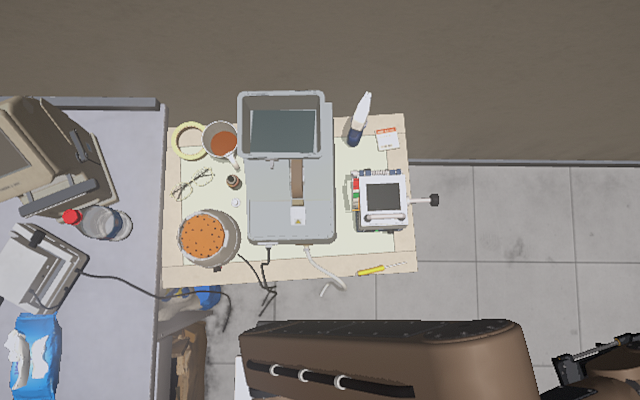

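View pics/scene0.png

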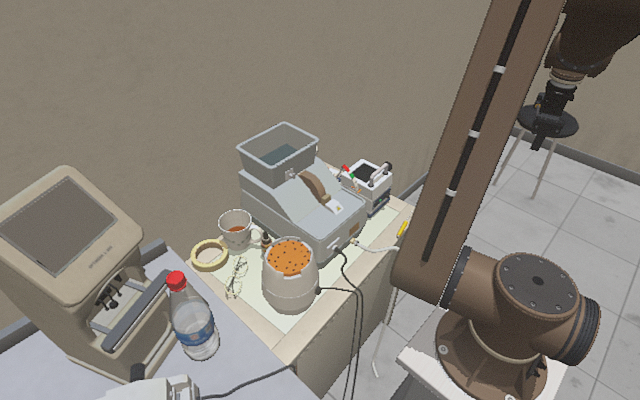

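The top view shows the unit at about (382,200), its knob at (434,199), the handle bar at (383,216) and the hinge at (380,172). I'll zoom in to get the yaw.

```bash
python3 - <<'E'
from h import *
a=cv2.imread("pics/top0.png")[155:245,340:450]; cv2.imwrite("pics/c1.png",cv2.resize(a,None,fx=6.5,fy=6.5,interpolation=cv2.INTER_CUBIC))
E
```

```text
(no output)
```

View pics/c1.png

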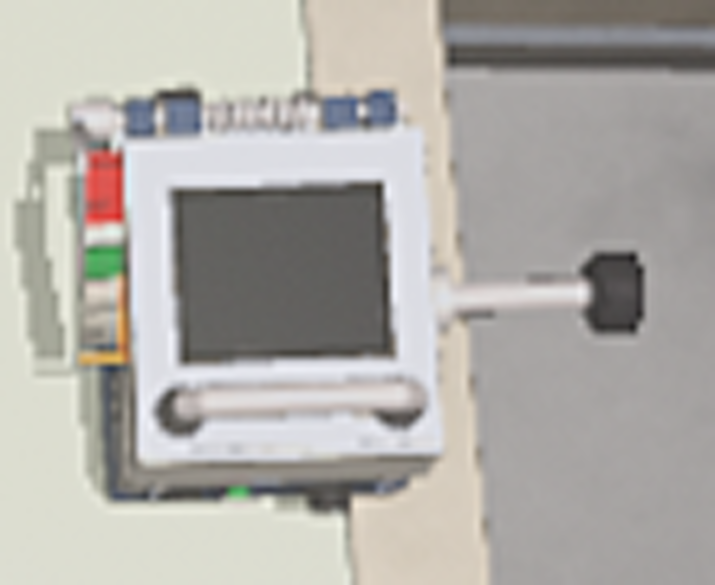

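```bash
cat > fit.py <<'E'
from h import *
from scipy.optimize import least_squares
np.set_printoptions(precision=3,suppress=True)
C=lambda u,v:np.array([340+(u+.5)/6.5-.5,155+(v+.5)/6.5-.5])
def W(p,q): c,s=np.cos(p[2]),np.sin(p[2]); return np.array([p[0]+c*q[0]-s*q[1],p[1]+s*q[0]+c*q[1],q[2]])
def res(p,full=True):
    x,y,t,D,w,o,f,b,g=p; e=[]
    def a(q,uv,m=(1,1)): e.extend((proj("top",W(p,q))-C(*uv))*m)
    a((-50,34-3+g,157),(180,405)); a((-50,-34+3+g,157),(402,397)); 
    a((66,0,84),(265,112),(0,1)); a((66,45,84),(140,117),(0,1)); a((66,-45,84),(380,106),(0,1))
    a((-6,-D,80),(641,292)); a((-6,-75,71),(455,300),(0,1))
    a((b,w+o,121),(125,138)); a((b,-w+o,121),(418,128)); a((f,w+o,121),(140,465)); a((f,-w+o,121),(440,455))
    e+=[(o)/3,g/3,(D-150)/10]
    return e
s=least_squares(res,[548,-198,.04,150,55,0,-70,60,0]); p=s.x
if __name__=="__main__":
    print(p,np.array(s.fun)); print("knob",W(p,(-6,-p[3],71)),"handle",W(p,(-50,0,157)),"hinge",W(p,(66,0,84)))
    for n,q in(("clamp",(-6,-p[3],71)),("handle",(-50,0,157)),("hinge",(66,0,84))): print(n,proj("scene",W(p,q)),proj("top",W(p,q)))
E
python3 fit.py
```

```text
[ 540.294 -199.764    0.042  144.951   54.681   -1.455  -69.326   52.169
    1.145] [ 3.82  -0.617 -3.558 -0.267 -0.     0.405 -0.     0.216 -0.     0.748
  0.117 -0.273 -0.    -0.123 -0.075 -0.044  0.152  0.038 -0.119  0.002
 -0.341  0.023 -0.485  0.382 -0.505]
knob [ 540.398 -344.839   71.   ] handle [ 490.338 -201.868  157.   ] hinge [ 606.236 -196.987   84.   ]
clamp [388.887 165.537] [437.448 199.695]
handle [379.063 170.395] [384.975 215.811]
hinge [347.057 173.315] [378.637 172.213]
```

```bash
python3 - <<'E'
from fit import *
from scipy.spatial.transform import Rotation as R
s=r.read_state(); q=s["tool_rot"]; M=R.from_quat(q,scalar_first=True).as_matrix(); print(q,M)
print(np.degrees(np.arctan2(M[1,1],M[0,1])))
for d in(185,p[3]+12): print(W(p,(-6,-d,71))-s["eef_pos"],(W(p,(-6,-d,71))-s["eef_pos"])/30)
E
```

```text
[0.    0.988 0.157 0.   ] [[ 0.951  0.311  0.   ]
 [ 0.311 -0.951 -0.   ]
 [ 0.     0.    -1.   ]]
-71.90678336354581
[ 347.953  209.229 -143.646] [11.598  6.974 -4.788]
[ 346.772  237.253 -143.646] [11.559  7.908 -4.788]
```

```bash
python3 -m handwheel '[[0,0,1,0.9,0.5,0,0],[0,0,1,0.9,0.5,0,0],[0,0,1,0.9,0.5,0,0],[0,0,1,0.9,0.5,0,0],[0,0,1,0.9,0.5,0,0]]' 20; python3 -m handwheel '[[0,0,1,0.9,0.5,0,0],[0,0,1,0.9,0.5,0,0],[0,0,1,0.9,0.5,0,0],[0,0,1,0.9,0.5,0,0],[0,0,1,0.9,0.5,0,0]]'
```

```text
t: 0.92
eef_pos: [330.2, -518.3, 214.7]
tool_rot: [0.0, 0.912, 0.41, 0.0]
wrist_force: [0.1, -0.6, 0.6]
width: 67.7
grip_force: 0.0
t: 1.33
eef_pos: [465.4, -443.2, 214.7]
tool_rot: [0.0, 0.775, 0.632, 0.0]
wrist_force: [0.0, -0.2, -0.4]
width: 34.1
grip_force: 0.0
```

```bash
python3 -m handwheel '[[0,0,0.8,0.85,0.6,0,0],[0,0,0.8,0.85,0.6,-0.3,0],[0,0,0.8,0.85,0.6,-0.8,0],[0,0,0,0,0,-0.9,0],[0,0,0,0,0,-0.9,0]]'; python3 -m handwheel '[[0,0,0,0,0,-0.9,0],[0,0,0,0,0,-0.9,0],[0,0,0,0,0,-0.5,0],[0,0,0,0,0,0,0]]'
python3 - <<'E'
from fit import *
s=r.read_state(); print(s["eef_pos"],s["tool_rot"],s["wrist_force"]); print("axis y",W(p,(0,1,0))-W(p,(0,0,0)))
im=r.read_camera("top"); cv2.imwrite("pics/t1.png",im[:,:,::-1]); cv2.imwrite("pics/c2.png",cv2.resize(im[150:270,360:520,::-1],None,fx=4.5,fy=4.5,interpolation=cv2.INTER_CUBIC))
E
```

```text
t: 1.75
eef_pos: [542.1, -388.7, 126.9]
tool_rot: [0.001, 0.69, 0.723, 0.0]
wrist_force: [-0.1, 0.2, 0.3]
width: 2.8
grip_force: 0.0
t: 2.08
eef_pos: [539.4, -389.0, 55.1]
tool_rot: [-0.003, 0.692, 0.722, -0.0]
wrist_force: [-0.7, 0.4, -0.4]
width: 0.4
grip_force: 0.0
[ 539.395 -388.997   55.086] [-0.003  0.692  0.722 -0.   ] [-0.728  0.393 -0.447]
axis y [-0.042  0.999  0.   ]
```

View pics/c2.png

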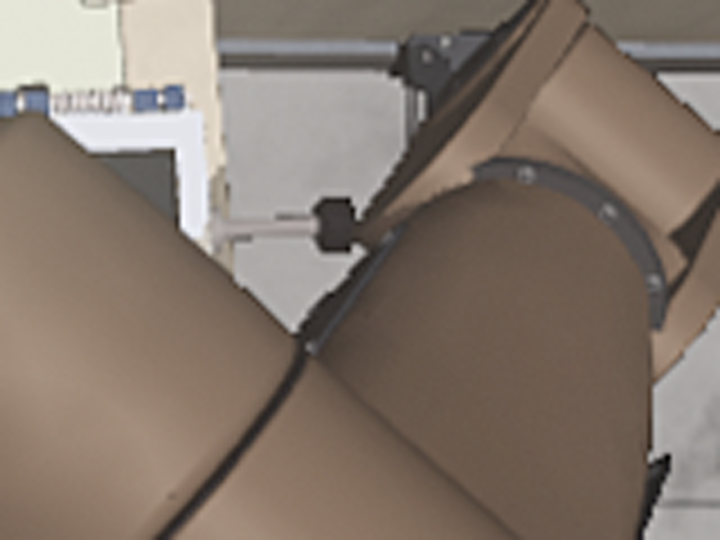

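```bash
python3 -m handwheel '[[0,0,0,0.03,0.45,0,0],[0,0,0,0,0.4,0,0],[0,0,0,0,0.1,0,0],[0,0,0,0,0,0,0]]'; for i in 1 2 3; do :; done; python3 -m handwheel '[[0,0,0,0,0.1,0,0],[0,0,0,0,0.1,0,0],[0,0,0,0,0.1,0,0]]';  python3 -m handwheel '[[0,0,0,0,0.1,0,0],[0,0,0,0,0.1,0,0]]'
```

```text
t: 2.47
eef_pos: [542.1, -360.3, 60.0]
tool_rot: [0.001, 0.691, 0.723, 0.0]
wrist_force: [-0.6, 0.1, 0.1]
width: 0.4
grip_force: 0.0
t: 2.72
eef_pos: [541.8, -353.4, 59.4]
tool_rot: [0.001, 0.692, 0.722, -0.0]
wrist_force: [-0.7, -5.8, 2.8]
width: 0.0
grip_force: 2.3
t: 2.88
eef_pos: [541.7, -347.0, 59.0]
tool_rot: [0.001, 0.692, 0.722, -0.0]
wrist_force: [-0.9, -5.5, 3.0]
width: 0.4
grip_force: 2.3
```

```bash
python3 -m handwheel '[[0,0,0,0,0.1,0,0],[0,0,0,0,0.1,0,0],[0,0,0,0,0.1,0,0]]'|sed -n '1,2p;4p';  python3 -m handwheel '[[0,0,0,0,0.03,0,0],[0,0,0,0,0.03,0,0],[0,0,0,0,0.03,0,0]]'|sed -n '1,2p;4p'
```

```text
t: 3.13
eef_pos: [541.4, -337.4, 58.6]
wrist_force: [-1.3, -4.1, 2.8]
t: 3.38
eef_pos: [541.4, -334.8, 58.6]
wrist_force: [-1.8, -3.9, 3.6]
```

```bash
python3 -m handwheel '[[0,0,0,0,0.03,0,0],[0,0,0,0,0.03,0,0],[0,0,0,0,0.03,0,0]]'|sed -n '1,2p;4p'
```

```text
t: 3.63
eef_pos: [541.3, -332.1, 58.5]
wrist_force: [-2.6, -4.3, 2.0]
```

```bash
python3 -m handwheel '[[0,0,0,0,0.03,0,0],[0,0,0,0,0.03,0,0],[0,0,0,0,0.03,0,0]]'|sed -n '1,2p;4p'
```

```text
t: 3.88
eef_pos: [541.3, -329.8, 58.5]
wrist_force: [-5.0, -8.7, 1.0]
```

```bash
python3 -m handwheel '[[0,0,0,0,0.03,0,0],[0,0,0,0,0.03,0,0]]'|sed -n '1,2p;4p'
```

```text
t: 4.05
eef_pos: [541.2, -328.7, 58.6]
wrist_force: [-5.5, -12.3, -0.1]
```

```bash
python3 -m handwheel '[[0,0,0,0,0.02,0,0],[0,0,0,0,0,0,0],[0,0,0,0,0,0,0],[0,0,0,0,0,0,0]]'|sed -n '1,2p;4p'
```

```text
t: 4.38
eef_pos: [541.2, -328.3, 58.6]
wrist_force: [-4.3, -11.1, -0.3]
```

```bash
python3 -m handwheel '[[0,0,0,0,-0.05,0,0],[0,0,0,0,-0.1,0,0],[0,0,0,0,-0.4,0,0],[0,0,0,0,-0.5,0,0]]'|sed -n '1,2p;4p';python3 -m handwheel '[[0,0,0,0,0,0.8,0],[0,0,0,0,0,1,0],[0,0,0,0,0,1,0.2],[0,0,0,0,0,1,0.5],[0,0,0,0,0,1,0.5]]'|sed -n '1,2p;4p'; python3 -m handwheel '[[0,0,0,-0.35,0.9,0,0.5],[0,0,0,-0.35,0.9,0,0.5],[0,0,0,-0.35,0.9,0,0.5],[0,0,0,-0.35,0.9,0,0.5],[0,0,0,-0.3,0.9,0,0.5]]'; python3 - <<'E'
from h import *
im=r.read_camera("scene"); cv2.imwrite("pics/c3.png",cv2.resize(im[110:230,320:480,::-1],None,fx=4.5,fy=4.5,interpolation=cv2.INTER_CUBIC))
E
```

```text
t: 4.72
eef_pos: [541.7, -358.5, 58.5]
wrist_force: [-0.1, -0.5, -0.1]
t: 5.13
eef_pos: [541.4, -359.5, 204.0]
wrist_force: [-0.5, -0.2, 0.1]
t: 5.55
eef_pos: [490.0, -223.3, 202.7]
tool_rot: [-0.0, 0.692, 0.722, 0.0]
wrist_force: [0.3, -0.9, 0.4]
width: 46.1
grip_force: 0.0
```

View pics/c3.png

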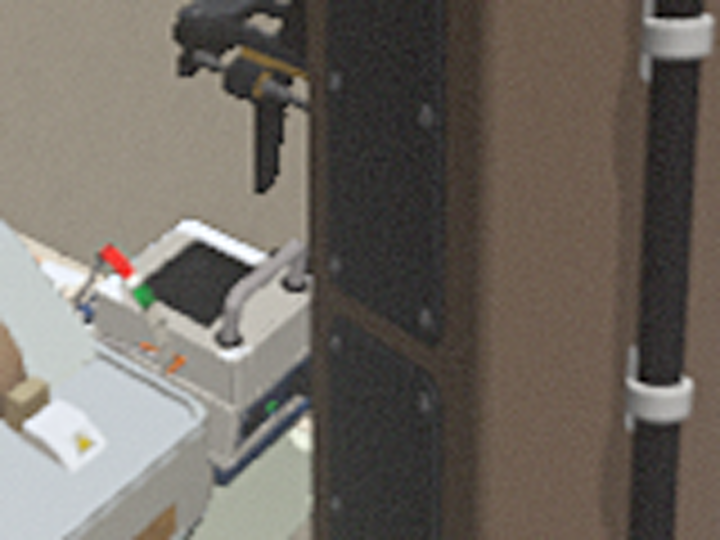

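```bash
python3 -m handwheel '[[0,0,0,0,0.75,0,0.5],[0,0,0,0,0,-0.7,0.5],[0,0,0,0,0,-0.7,0.5],[0,0,0,0,0,-0.75,0.5],[0,0,0,0,0,0,0.5]]' 25;python3 -m handwheel '[[0,0,0,0,0,0,0],[0,0,0,0,0,0,0],[0,0,0,0,0,0,0],[0,0,0,0,0,0,0],[0,0,0,0,0,0,0]]'
```

```text
t: 6.02
eef_pos: [489.5, -201.1, 135.0]
tool_rot: [-0.003, 0.692, 0.722, -0.001]
wrist_force: [-0.8, -0.3, -0.8]
width: 47.6
grip_force: 0.0
t: 6.43
eef_pos: [490.8, -201.4, 139.0]
tool_rot: [0.001, 0.692, 0.722, 0.0]
wrist_force: [0.5, 0.8, -0.1]
width: 19.7
grip_force: 0.0
```

```bash
python3 -m handwheel '[[0,0,0,0,0,0,0],[0,0,0,0,0,0,0],[0,0,0,0,0,0,0],[0,0,0,0,0,0,0]]'; python3 - <<'E'
import numpy as np
a0=np.arctan2(73,116)
for a in np.arange(0,.62,.06): print(round(a,2),np.round([116-137.06*np.cos(a0+a),137.06*np.sin(a0+a)-73],1))
E
```

```text
t: 6.77
eef_pos: [492.0, -201.3, 138.7]
tool_rot: [0.002, 0.692, 0.722, 0.001]
wrist_force: [6.9, 2.2, -1.4]
width: 11.6
grip_force: 25.0
0.0 [-0.  0.]
0.06 [4.6 6.8]
0.12 [ 9.6 13.4]
0.18 [14.9 19.6]
0.24 [20.7 25.5]
0.3 [26.8 31. ]
0.36 [33.2 36.2]
0.42 [39.8 41. ]
0.48 [46.8 45.3]
0.54 [54.  49.3]
0.6 [61.5 52.7]
```

```bash
python3 -m handwheel '[[0,0,0,0.15,0.01,0.23,0],[0,0,0,0.17,0.01,0.22,0],[0,0,0,0.18,0.01,0.21,0],[0,0,0,0.19,0.01,0.2,0],[0,0,0,0,0,0,0]]'
```

```text
t: 7.18
eef_pos: [511.6, -200.2, 164.7]
tool_rot: [0.0, 0.691, 0.722, -0.0]
wrist_force: [-3.5, -6.1, -4.4]
width: 11.2
grip_force: 25.0
```

```bash
python3 -m handwheel '[[0,0,0,0.2,0,0.18,0],[0,0,0,0.21,0,0.17,0],[0,0,0,0.22,0,0.16,0],[0,0,0,0,0,0,0],[0,0,0,0,0,0,0]]'; python3 -m handwheel '[[0,0,0,0.23,0,0.15,0],[0,0,0,0.24,0,0.13,0],[0,0,0,0.25,0,0.11,0],[0,0,0,0,0,0,0],[0,0,0,0,0,0,0]]'
python3 - <<'E'
from h import *
print(r.read_state()["joint_vel"])
im=r.read_camera("scene"); cv2.imwrite("pics/c4.png",cv2.resize(im[120:210,320:420,::-1],None,fx=6.5,fy=6.5,interpolation=cv2.INTER_CUBIC))
E
```

```text
t: 7.6
eef_pos: [528.2, -199.5, 179.6]
tool_rot: [-0.002, 0.691, 0.723, -0.001]
wrist_force: [-12.8, -1.6, 7.6]
width: 11.5
grip_force: 25.0
t: 8.02
eef_pos: [550.1, -199.0, 192.3]
tool_rot: [-0.002, 0.691, 0.723, -0.001]
wrist_force: [-13.7, 2.9, 15.8]
width: 11.1
grip_force: 25.0
[-0.00330279 -0.00247115  0.00755859 -0.00157068 -0.00396661 -0.00207719]
```

View pics/c4.png

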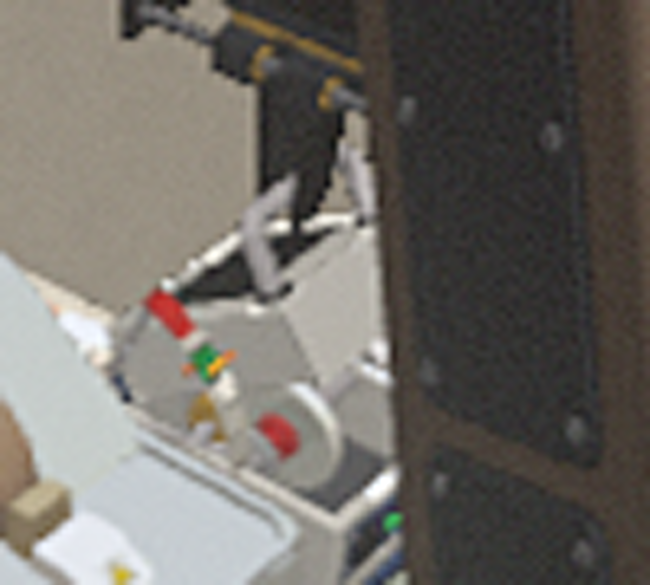

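The pointer stands in the middle of the green field (crop 210,362). I'll ease the radial strain a little and check that the cover is steady.

```bash
python3 -m handwheel '[[0,0,0,-0.01,0,0.03,0],[0,0,0,-0.01,0,0.03,0],[0,0,0,0,0,0,0],[0,0,0,0,0,0,0],[0,0,0,0,0,0,0]]';  python3 -m handwheel '[[0,0,0,0,0,0,0],[0,0,0,0,0,0,0],[0,0,0,0,0,0,0],[0,0,0,0,0,0,0]]'
python3 - <<'E'
from h import *
print(r.read_state()["joint_vel"])
im=r.read_camera("scene"); cv2.imwrite("pics/c5.png",cv2.resize(im[150:200,320:400,::-1],None,fx=8,fy=8,interpolation=cv2.INTER_CUBIC))
E
```

```text
t: 8.48
eef_pos: [549.9, -199.0, 192.4]
tool_rot: [-0.002, 0.692, 0.722, -0.0]
wrist_force: [-6.5, 2.7, -0.4]
width: 11.1
grip_force: 25.0
t: 8.82
eef_pos: [549.9, -199.0, 192.4]
tool_rot: [-0.002, 0.691, 0.722, -0.0]
wrist_force: [-5.9, 3.4, -0.6]
width: 11.6
grip_force: 25.0
[-0.00022909 -0.00111961 -0.00165497  0.00018007  0.00020501  0.00062636]
```

View pics/c5.png

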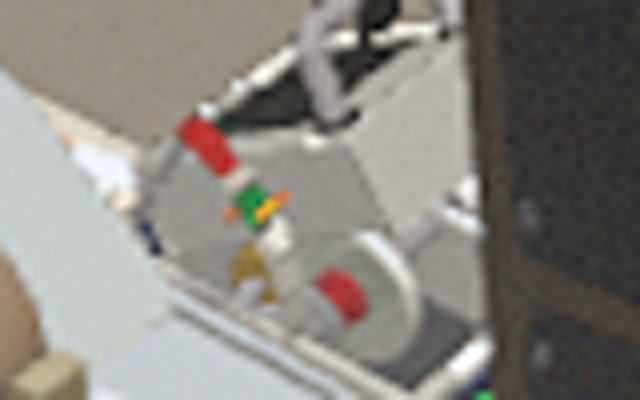

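The pointer stays in the green (crop 257,207), the cup is on the lens, and the cover and arm are steady. I'm handing the job in.

```bash
python3 -c "
from cell import r
print(r.close_job())"
```

```text
the job is handed in; nothing more can be done
None
```

I handed the job in at about 9 s with the lens clamped at an estimated 7–8 N when seated (not measured after I let go of the knob) and the gripper holding the cover steady at about 0.6 rad, pointer in the green; the judge returned no result.

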